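Sort the haemostats after class and close the stock carton

ROBOT

A 6-joint arm with a two-finger parallel gripper is mounted at the origin on the work surface. World frame = base frame: x ahead of the robot, y to its left, z up, the work surface at z = 0. Lengths are in m, angles in rad, forces in N, time in s.
With the tool pointing down it reaches from about 0.325 to 1 m from the base axis. Payload 5.1 kg.
Tool frame: the origin (TCP) lies between the finger pads; the fingertips stand bot.tip_reach ahead of it and the grasp point (between the pads) lies 5 mm behind it (bot.tip_reach is the distance from the TCP to the fingertips, in m); z points along the fingers, y is the line along which they close (so a half turn about z gives the same grasp; the last joint's range is limited). The gripper opens to 85 mm and grips with 20 to 120 N. Pads are 22 mm wide; open, the fingers measure 114 mm over their backs; the gripper's body (76 mm by 85 mm) begins 54 mm behind the grasp point. The pads swing forward as they close: fully open they stand 13 mm farther back than shut.
Start: joints at [-1.278, 0.124, 1.65, -0, 1.367, -0.083], TCP at [0.239, -0.605, 0.245] pointing down, gripper open.
Joint ranges: [-2.61, 2.61], [-1.02, 2.33], [0.03, 2.71], [-1.35, 4.49], [0.32, 2.68], [-2.91, 2.91]. Speed limits (rad/s): [2.57, 2.57, 3.14, 3.14, 3.14, 3.14].

INTERFACE

Orientations are given as a unit quaternion [w, x, y, z].
In Python, from cell import bot gives the robot as it stands. The module is installed in compiled form; this text tells all that it offers.
- The arm moves only by the tool arm_command, never from a script. Its argument "series" is a list of rows, each an object with "linear": the shift along the world's x, y, z as a fraction of full scale, a list of three; "rotation": the turn, a rotation vector about the world's x, y, z as a fraction of full scale, a list of three. A call has exactly 8 rows; each row shifts and turns the commanded pose from where the row before left it; what a row does not reach is not made up. Full scale, the value 1, is 0.04 m for a shift and 8 degrees for a turn. A row lasts 1/8 s, in which the tool goes at most 62.5 mm and 10.7 degrees, less where a joint would pass 70% of its speed; a pose out of reach is approached as far as the arm can. A call with a number of a shift or a turn outside -1 to 1 is refused whole. A call with a gripper value outside its range is refused whole. "claw" is the gripper command: -1 is shut, 1 is fully open, values between are in proportion, set as the call begins (left out, the last holds). The fingers move at their own pace and stop on an object; the grip force is fixed at half the most. Time passes only in rows, so rows that do not move let the fingers close, or fill a call up. It gives the time, the measured TCP pose, the force, the opening and the grip force at its end, in the units of the state.
- bot.sense(): the state, without advancing time (a new reading comes with each control period).
- bot.snapshot(name): name is "side" or "top" or "wrist"; returns a dict with "frame" (420x560x3 uint8, red, green, blue), "range_z" (420x560 float32, m along the optical axis (not along the pixel's ray), 0 where there is no reading), "fx", "fy", "cx", "cy" (pixels), "dist_coeffs" ([k1, k2, p1, p2, k3] as OpenCV has them; the pictures are not rectified), "cam_to_world" (4x4, takes a point from camera to world coordinates). Camera axes: x right, y down, z forward; pixel columns grow to the right and rows downward; lengths in m; the calibration is good to about 2 mm. A picture is of the moment at which its call begins.
- bot.job_done(): hands the job in; it is judged then, once.
Trained networks look in a picture, given as the dict that the camera call returned (one of the last four; its "shot" number tells which), for a name from the list of things; names that differ only in an ending like _2 or _b are one class to them, and where a whole thing is asked for, a point or a joint stands for the part that bears it (a point fixed in the world has none). Each returns a list of dicts, best first, with "p" (0 to 1); they miss things now and then, are a little off and sometimes report something else, mostly with a low value. They report only what shows in the picture. A call takes as long as a camera call. They do not tell look-alikes from the thing itself.
- bot.search_frame(label, picture): "position" ([x, y, z] in m, in world coordinates, good to about 4 mm: the middle of the surface that is visible of it).
The state is a dict: "t": time; "q": joint angles; "qvel": joint speeds; "joint_efforts": joint torques, N m; "tool_pos": TCP position; "tcp_rot": TCP orientation; "wrist_force": force on the tool from outside, world axes, zero at the start; "ft_torque": the same for the moment, N m; "grip_width": finger opening in m; "finger_force": force on a finger pad.
Only numpy, scipy, OpenCV 4.12 (cv2) and the standard library are available. Lean on these libraries where they do the work, as an engineer would, in place of code of your own. Each camera call takes 0.05 s, during which the arm holds its last target. There are 200 camera calls.

TASK

Clear up the haemostats after the dissection: those still ratcheted shut are unused and go into the cardboard carton, those standing open are to be washed and go into the metal tray, lying flat in it with their jaws still open. When all are sorted, close the carton: fold down its two short flaps first, then the two long flaps over them, until all lie flat. Leave the cups, dish, probe and slide box where they are.

Things in the scene. Friction and masses are not known exactly. Their poses are not given: they have to be found in the camera images.
- hemostat_1_lock (a point): Steel haemostat (140 mm, 65 g), may be absent. Point: centre of its round box lock (pivot, 14 mm across, 9 mm thick, near the balance point), 4.5 mm up. x runs along the fixed half to its jaw tip, 48 mm ahead; its finger ring (26 mm across) is centred 73 mm behind, 13 mm to -y; z up as it lies. Shanks, jaws and rings are 5 mm thick. The other half mirrors it and turns about z here.
- hemostat_1_jaw (a joint): Angle between the halves, rad: under 0.03 = ratcheted shut, cannot open; 0.3 to 0.5 at the start = open. The other half is turned by it clockwise from above, so the tool's middle line is x turned clockwise by half of it. Stiff pivot (0.06 N m), stays put, but squeezing shanks or handles shuts an open one; gripped across the lock, in line with the middle line, it does not move.
- hemostat_2_lock (a point): Another haemostat like hemostat_1, may be absent: centre of its box lock, 4.5 mm up.
- hemostat_2_jaw (a joint): The same for hemostat_2.
- hemostat_3_lock (a point): Another haemostat like hemostat_1, may be absent: centre of its box lock, 4.5 mm up.
- hemostat_3_jaw (a joint): The same for hemostat_3.
- hemostat_4_lock (a point): Another haemostat like hemostat_1, may be absent: centre of its box lock, 4.5 mm up.
- hemostat_4_jaw (a joint): The same for hemostat_4.
- hemostat_5_lock (a point): Another haemostat like hemostat_1, may be absent: centre of its box lock, 4.5 mm up.
- hemostat_5_jaw (a joint): The same for hemostat_5.
- hemostat_6_lock (a point): Another haemostat like hemostat_1, may be absent: centre of its box lock, 4.5 mm up.
- hemostat_6_jaw (a joint): The same for hemostat_6.
- carton: Fixed cardboard carton, 200 (own x) x 140 (own y) x 60 mm tall outside, walls and floor 4 mm, open at the top. Origin: centre of its underside, z up. Four flaps 3 mm thick lean outward; each stays as left (0.03 N m). Creases of the short ones run along y at x = -98 and 98 mm, z = 62 mm, of the long ones along x at y = -68 and 68 mm, z = 65 mm.
- tray: Fixed shiny shallow metal wash tray, 220 mm (own x) x 180 mm (own y) x 22 mm tall outside (rim bead to 24 mm), walls and floor 3 mm. Origin at the centre of its underside, z up.
- short_flap_near (a joint): Angle of the short flap at the carton's -x end (towards the robot), 134 mm wide, 66 mm long from crease to edge: 0 = folded down flat over the carton, 1.57 = upright, 1.85 to 2.25 at the start = leaning outward; stop at 2.6.
- short_flap_far (a joint): Angle of the short flap at the +x end, same size: 0 = folded down flat over the carton, 1.57 = upright, 1.85 to 2.25 at the start = leaning outward; stop at 2.6.
- long_flap_left (a joint): Angle of the long flap along the carton's +y side, 199 mm wide, 67 mm long from crease to edge: 0 = folded down flat over the carton, 1.57 = upright, 1.85 to 2.25 at the start = leaning outward; stop at 2.6.
- long_flap_right (a joint): Angle of the long flap along the -y side, same size: 0 = folded down flat over the carton, 1.57 = upright, 1.85 to 2.25 at the start = leaning outward; stop at 2.6.
- cup_1: Bystander: sample cup, frosted, blue screw lid, 68 mm across and 74 mm tall. Origin at its underside.
- cup_2: Bystander: sample cup like cup_1. Origin at its underside.
- cup_3: Bystander: sample cup like cup_1. Origin at its underside.
- petri_dish: Bystander: closed dish with a specimen, 90 mm across, 14 mm tall. Origin at its underside.
- probe: Bystander: dissecting needle with a dark wooden handle, 140 mm long, lying flat (origin at the front end of the handle, needle to +x). Origin at its underside.
- slide_box: Bystander: blue slide box, 85 x 100 x 34 mm. Origin at its underside.
Not all that is in view belongs to the job. There is more than one size of the carton; the job needs the larger.

How it is judged:
By the outcome, as a careful person would: the job done as asked, in the order asked, and still so for the second after the job is handed in, with the robot touching nothing.
Of hemostat_1, hemostat_4, hemostat_6 only 2 to 3 are there at a start; the rules pass over those that are not, and their reading is None.
Of hemostat_2, hemostat_3, hemostat_5 only 2 to 3 are there at a start; the rules pass over those that are not, and their reading is None.
At some moment in a run one of hemostat_1, hemostat_2, hemostat_3, hemostat_4, hemostat_5, hemostat_6 may be knocked a few centimetres aside while the robot is not near it.
Once in a run the grip may slacken for a moment while it holds something.
It also fails if it takes over 208 s, if anything falls off the work surface, if the arm or the gripper's body presses on something with over 40 N, if the wrist force passes 120 N, or if a joint passes its speed limit or range.

## Working session

There is one attempt and no reset: what is moved stays moved. The work goes in short steps, Python scripts to look and compute and a tool call to move; the robot and the scene stay as the last step left them, time stands still between calls to the robot, and variables do not carry over. Pictures are saved under pics/ and viewed, at most 14 in all, crops included, and the job is handed in when it is done.

Besides the shell and the picture viewer there is one more tool, called after "Request:" by a JSON object that holds its "method" and its "body". arm_command: Moves the arm, as the interface text tells. Shift numbers are shares of 0.04 m and turn numbers shares of 8 degrees, none past 1 either way. Its arguments: {"type":"object","properties":{"series":{"type":"array"},"claw":{"type":"number"}},"required":["series"]}

```bash
mkdir -p pics
cat > h.py <<'E'
import numpy as np, cv2
from cell import bot
def save(p,n): cv2.imwrite('pics/'+n,p['frame'][:,:,::-1])
def K(p): return np.array([[p['fx'],0,p['cx']],[0,p['fy'],p['cy']],[0,0,1.]])
def rays(p,uv):
    uv=np.asarray(uv,float).reshape(-1,1,2)
    return cv2.undistortPoints(uv,K(p),np.array(p['dist_coeffs'])).reshape(-1,2)
def onplane(p,uv,z):
    r=rays(p,uv); T=np.array(p['cam_to_world']); d=np.c_[r,np.ones(len(r))]@T[:3,:3].T
    o=T[:3,3]; return o+d*((z-o[2])/d[:,2])[:,None]
def cloud(p):
    h,w=p['range_z'].shape; v,u=np.mgrid[:h,:w]
    r=rays(p,np.c_[u.ravel(),v.ravel()]); z=p['range_z'].ravel()
    T=np.array(p['cam_to_world']); P=np.c_[r*z[:,None],z]@T[:3,:3].T+T[:3,3]
    P[z==0]=np.nan
    return P.reshape(h,w,3)
def proj(p,P):
    T=np.linalg.inv(np.array(p['cam_to_world'])); r=cv2.Rodrigues(T[:3,:3])[0]
    return cv2.projectPoints(np.asarray(P,float).reshape(-1,1,3),r,T[:3,3],K(p),np.array(p['dist_coeffs']))[0].reshape(-1,2)
E
python3 - <<'E'
from h import *
print(bot.sense(), bot.tip_reach)
for c in ['top','side']:
    p=bot.snapshot(c); save(p,c+'0.png'); print(c,np.round(p['cam_to_world'],3).tolist())
    for l in ['hemostat_1_lock','carton','tray','short_flap_near','cup_1','petri_dish','probe','slide_box'][:(8 if c=='top' else 3)]:
        for d in bot.search_frame(l,p): print(l,np.round(d['position'],3),round(d['p'],2),proj(p,d['position']).round())
E
```

```text
{'t': 0.0, 'q': array([-1.27762809e+00,  1.24504452e-01,  1.65164965e+00,  8.11231270e-06,
        1.36751728e+00, -8.25841575e-02]), 'qvel': array([ 5.62506973e-04, -3.19721348e-05, -1.95959161e-03,  2.71508859e-04,
       -2.90890235e-04, -5.74571958e-04]), 'joint_efforts': array([-9.45012980e-04, -4.23609674e+01, -3.65455520e+01, -1.38120490e-04,
        6.80217330e-03,  2.04463262e-06]), 'tool_pos': array([ 0.23834965, -0.60410366,  0.24406781]), 'tcp_rot': array([-1.03402501e-03,  9.82402743e-01,  1.86771976e-01, -1.05284830e-04]), 'wrist_force': array([ 0.76526273, -0.0190816 , -0.56706599]), 'ft_torque': array([-0.00909951, -0.0400901 , -0.03271231]), 'finger_force': 0.0, 'grip_width': 0.08579074329977973} 0.014
top [[0.013, -0.998, 0.06, 0.437], [-1.0, -0.012, 0.02, -0.024], [-0.019, -0.061, -0.998, 1.059], [0.0, 0.0, 0.0, 1.0]]
hemostat_1_lock [0.618 0.142 0.007] 0.68 [[227. 160.]]
carton [ 0.209 -0.365  0.05 ] 0.94 [[431. 328.]]
carton [ 0.511 -0.288  0.072] 0.69 [[400. 201.]]
tray [0.485 0.324 0.005] 0.63 [[155. 210.]]
tray [ 0.746 -0.195  0.074] 0.41 [[362. 104.]]
short_flap_near [ 0.393 -0.269  0.098] 0.58 [[395. 251.]]
short_flap_near [ 0.617 -0.277  0.096] 0.36 [[398. 155.]]
cup_1 [0.776 0.08  0.076] 0.88 [[249.  91.]]
cup_1 [0.673 0.293 0.076] 0.77 [[161. 132.]]
cup_1 [ 0.745 -0.196  0.074] 0.7 [[362. 104.]]
cup_1 [ 0.724 -0.295  0.008] 0.29 [[396. 120.]]
petri_dish [ 0.724 -0.293  0.009] 0.96 [[395. 120.]]
petri_dish [ 0.39  -0.268  0.1  ] 0.63 [[395. 252.]]
probe [ 0.815 -0.039  0.007] 0.41 [[297.  86.]]
slide_box [0.754 0.202 0.035] 0.93 [[203. 105.]]
side [[-0.786, -0.445, 0.428, -0.075], [-0.617, 0.543, -0.569, 0.749], [0.02, -0.712, -0.702, 0.982], [0.0, 0.0, 0.0, 1.0]]
hemostat_1_lock [0.612 0.145 0.002] 0.67 [[217. 227.]]
carton [ 0.515 -0.31   0.058] 0.76 [[338. 148.]]
carton [ 0.173 -0.356  0.053] 0.64 [[442. 188.]]
tray [0.482 0.325 0.006] 0.72 [[205. 292.]]
```

Run:
```python
import cv2
a=cv2.imread('pics/top0.png'); cv2.imwrite('pics/top0b.png',cv2.resize(a,(800,600),interpolation=cv2.INTER_CUBIC))
```

```text
(no output)
```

View pics/top0b.png

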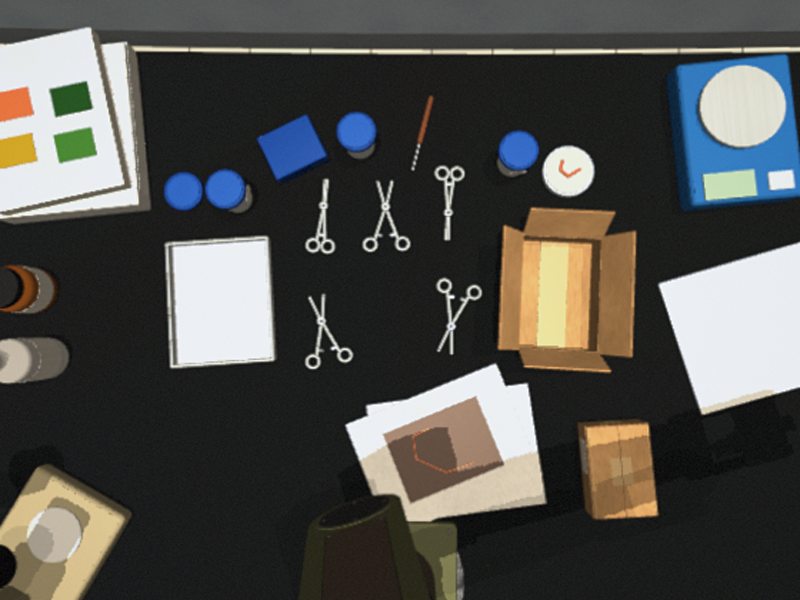

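View pics/side0.png

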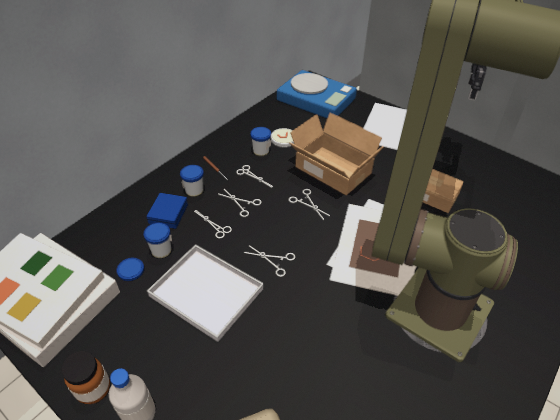

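```bash
cat >> h.py <<'E'
from scipy.optimize import minimize
def model(x,y,phi,jaw):
    """polylines (m, world) of a haemostat; phi = direction of middle line"""
    out=[]
    a=np.linspace(0,2*np.pi,17)
    for s in (1,-1):
        L=[np.array([[.048,0],[0,0]]),np.array([[0,0],[-.02,-.006],[-.062,-.010]]),np.c_[-.073+.0105*np.cos(a),-.013+.0105*np.sin(a)]]
        for l in L:
            l=l*[1,s]; t=phi+s*jaw/2; R=np.array([[np.cos(t),-np.sin(t)],[np.sin(t),np.cos(t)]])
            out.append(l@R.T+[x,y])
    return out
def render(p,q,z,scale=.005):
    m=np.zeros(p['range_z'].shape,np.float32)
    T=np.array(p['cam_to_world']); d=abs((np.array([q[0],q[1],z])-T[:3,3])@T[:3,2])
    ppm=p['fx']/d; up=max(1,int(np.ceil(3/(ppm*.005)))); 
    o=proj(p,[[q[0],q[1],z]])[0]
    for l in model(*q):
        uv=proj(p,np.c_[l,np.full(len(l),z)])
        cv2.polylines(m,[np.round(uv*16).astype(np.int32)],False,1.,max(1,int(round(ppm*.005))),cv2.LINE_AA if False else 8,4)
    cv2.circle(m,tuple(int(v) for v in np.round(o*16)),int(ppm*.007*16),1.,-1,8,4)
    return m
def fit(p,q0,z=.005,ph=None):
    """fit x,y,phi,jaw to bright pixels near q0"""
    g=p['frame'].min(2).astype(np.float32)/255
    w=np.zeros_like(g); c=proj(p,[[q0[0],q0[1],z]])[0]
    T=np.array(p['cam_to_world']); ppm=p['fx']/abs((np.array([q0[0],q0[1],z])-T[:3,3])@T[:3,2])
    g=np.clip((g-.25)*3,0,1)
    best=None
    for s in (3.,1.):
        G=cv2.GaussianBlur(g,(0,0),max(s*ppm*.0015,.6))
        def f(v):
            q=(v[0]/1000,v[1]/1000,v[2]/50,v[3]/50)
            if not -.02<q[3]<.7: return 1
            m=cv2.GaussianBlur(render(p,q,z),(0,0),max(s*ppm*.0015,.6))
            R=cv2.dilate((m>0.02).astype(np.uint8),np.ones((5,5)))>0
            return -(m*G).sum()/np.sqrt((m*m).sum()*(G[R]**2).sum()+1e-9)
        starts=[best] if best is not None else [np.array([q0[0]*1e3,q0[1]*1e3,(q0[2]+d)*50,j*50]) for j in (.02,.4) for d in (-.15,.15)]
        rs=[minimize(f,v,method='Nelder-Mead',options=dict(initial_simplex=np.array([v]+[v+np.eye(4)[i]*[5,5,4,5] for i in range(4)]),maxiter=150,xatol=.1,fatol=1e-4)) for v in starts]
        r=min(rs,key=lambda r:r.fun); best=r.x
    return best/[1000,1000,50,50],-r.fun
E
python3 - <<'E'
from h import *
p=bot.snapshot('top'); s=1.4286
im=p['frame'].copy()
for n,u,v,phi in [('A',323,205,0),('B',385,205,0),('C',447,212,3.14),('D',451,326,3.14),('E',321,322,0)]:
    q=onplane(p,[[u/s,v/s]],.005)[0]
    r,sc=fit(p,[q[0],q[1],phi]); print(n,r.round(4),round(sc,3))
    for l in model(*r): cv2.polylines(im,[np.round(proj(p,np.c_[l,np.full(len(l),.005)])).astype(int)],False,(255,0,0),1)
c=cloud(p)
def rect(pts,n):
    (cx,cy),(w,h),a=cv2.minAreaRect((pts*1000).astype(np.float32)); print(n,cx,cy,w,h,a,len(pts))
xy=c[...,:2]; z=c[...,2]
m=(xy[...,0]>.34)&(xy[...,0]<.66)&(xy[...,1]<-.15)&(xy[...,1]>-.42)
rect(xy[m&(z>.052)&(z<.064)],'carton')
fl=m&(z<.02)&(z>.001)&(np.abs(xy-[.51,-.288]).max(-1)<.12); rect(xy[fl],'floor')
g=p['frame'].min(2)
t=(g>90)&(xy[...,0]>.34)&(xy[...,0]<.64)&(xy[...,1]>.2)&(xy[...,1]<.45)&(z<.03)
_,lab,st,_=cv2.connectedComponentsWithStats(t.astype(np.uint8)); k=1+st[1:,4].argmax(); rect(xy[lab==k],'tray'); print(st[k])
for nm,mm in [('near',(xy[...,0]<.42)),('far',xy[...,0]>.60),('left',xy[...,1]>-.23),('right',xy[...,1]<-.36)]:
    k=m&mm&(z>.08); P=c[k]; print(nm,len(P),P.min(0).round(3) if len(P) else '',P.max(0).round(3) if len(P) else '')
cv2.imwrite('pics/fit.png',cv2.resize(im[80:300,100:460,::-1],None,fx=2.2,fy=2.2))
E
```

```text
A [ 0.6607  0.1448 -0.0785 -0.0191] 0.904
B [0.6578 0.0318 0.0315 0.4428] 0.881
C [ 0.6503 -0.0817  3.1116 -0.0192] 0.903
D [ 0.4455 -0.0892  2.9247  0.3729] 0.879
E [0.4488 0.1443 0.2275 0.4407] 0.889
carton 502.7900695800781 -271.97802734375 135.05560302734375 197.37979125976562 87.18790435791016 286
floor 509.89935302734375 -286.81475830078125 237.880615234375 238.1854248046875 89.6995849609375 3766
tray 484.2559814453125 329.5279541015625 230.30715942382812 193.92945861816406 4.6199188232421875 6343
[ 115  165   78   93 6343]
near 814 [ 0.376 -0.367  0.08 ] [ 0.42  -0.159  0.128]
far 806 [ 0.6   -0.342  0.08 ] [ 0.635 -0.167  0.124]
left 1201 [ 0.38 -0.23  0.08] [ 0.634 -0.159  0.126]
right 540 [ 0.4   -0.373  0.101] [ 0.598 -0.36   0.131]
```

View pics/fit.png

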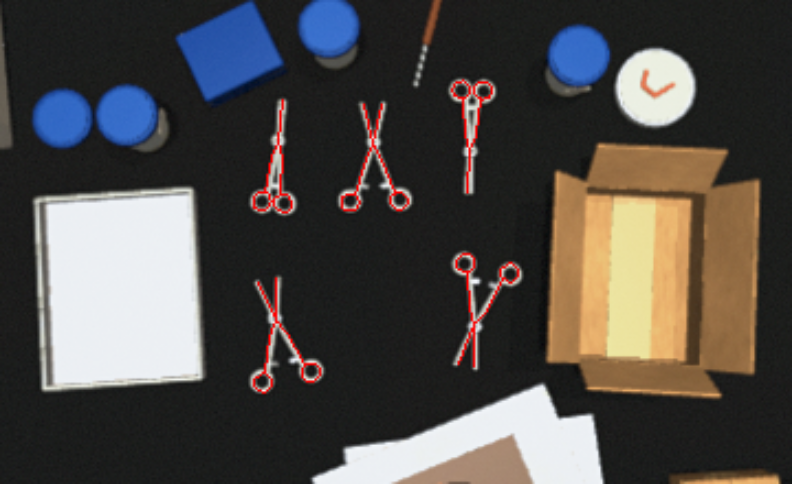

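Request:
{"method": "arm_command", "body": {"series": [{"linear":[0.22,0.78,0],"rotation":[0,0,-0.05]},{"linear":[0.22,0.78,0],"rotation":[0,0,-0.05]},{"linear":[0.22,0.78,0],"rotation":[0,0,-0.05]},{"linear":[0.22,0.78,0],"rotation":[0,0,-0.05]},{"linear":[0.22,0.78,0],"rotation":[0,0,-0.05]},{"linear":[0.22,0.78,0],"rotation":[0,0,-0.05]},{"linear":[0.22,0.78,0],"rotation":[0,0,-0.05]},{"linear":[0.22,0.78,0],"rotation":[0,0,-0.05]}], "claw": 0}}

```text
t: 1.7
tool_pos: [0.3091, -0.3541, 0.2455]
tcp_rot: [0.0, 0.987, 0.159, 0.0]
wrist_force: [0.2, 0.2, 0.1]
grip_width: 0.0427
finger_force: 0.0
```

Request:
{"method": "arm_command", "body": {"series": [{"linear":[0.22,0.78,0],"rotation":[0,0,-0.05]},{"linear":[0.22,0.78,0],"rotation":[0,0,-0.05]},{"linear":[0.22,0.78,0],"rotation":[0,0,-0.05]},{"linear":[0.22,0.78,0],"rotation":[0,0,-0.05]},{"linear":[0.22,0.78,0],"rotation":[0,0,-0.05]},{"linear":[0.22,0.78,0],"rotation":[0,0,-0.05]},{"linear":[0.22,0.78,0],"rotation":[0,0,-0.05]},{"linear":[0.22,0.78,0],"rotation":[0,0,-0.05]}]}}

```text
t: 2.7
tool_pos: [0.3795, -0.1044, 0.2456]
tcp_rot: [0.0, 0.991, 0.131, 0.0]
wrist_force: [1.0, 0.5, -0.7]
grip_width: 0.0428
finger_force: 0.0
```

Request:
{"method": "arm_command", "body": {"series": [{"linear":[0.22,0.78,-0.25],"rotation":[0,0,-0.05]},{"linear":[0.22,0.78,-0.25],"rotation":[0,0,-0.05]},{"linear":[0.22,0.78,-0.25],"rotation":[0,0,-0.05]},{"linear":[0.22,0.78,-0.25],"rotation":[0,0,-0.05]},{"linear":[0.22,0.78,-0.25],"rotation":[0,0,0]},{"linear":[0.22,0.78,-0.25],"rotation":[0,0,0]},{"linear":[0.22,0.78,-0.25],"rotation":[0,0,0]},{"linear":[0.22,0.78,-0.25],"rotation":[0,0,0]}]}}

```text
t: 3.7
tool_pos: [0.45, 0.1453, 0.1653]
tcp_rot: [0.0, 0.993, 0.118, 0.0]
wrist_force: [-0.1, -0.8, -0.2]
grip_width: 0.0424
finger_force: 0.0
```

```bash
cat >> h.py <<'E'
def look(q0,cam='wrist',name=None):
    p=bot.snapshot(cam); r,sc=fit(p,q0); s=bot.sense(); w,a,b,c=s['tcp_rot']
    x=np.array([1-2*(b*b+c*c),2*(a*b+w*c)]); yaw=np.arctan2(x[1],x[0]); t=s['tool_pos']
    d=r[2]-yaw; d=(d+np.pi/2)%np.pi-np.pi/2
    print(cam,'pose',r.round(4),'score',round(sc,3),'tool',t.round(4),'yaw',round(yaw,3),'t',round(s['t'],1))
    print('  need rows-sum: x %.2f y %.2f  turn %.2f ; z to .0165: %.2f'%((r[0]-t[0])/.04,(r[1]-t[1])/.04,np.degrees(d)/8,(.0165-t[2])/.04))
    if name:
        im=p['frame'].copy()
        for l in model(*r): cv2.polylines(im,[np.round(proj(p,np.c_[l,np.full(len(l),.005)])).astype(int)],False,(255,0,0),1)
        cv2.imwrite('pics/'+name,im[:,:,::-1])
    return p,r
E
python3 - <<'E'
from h import *
look([.4488,.1443,.2275],'wrist','w1.png'); look([.4488,.1443,.2275],'top')
E
```

```text
wrist pose [0.4483 0.1442 0.2081 0.4487] score 0.832 tool [0.4499 0.1476 0.164 ] yaw 0.238 t 3.8
  need rows-sum: x -0.04 y -0.09  turn -0.21 ; z to .0165: -3.69
top pose [0.4497 0.143  0.2107 0.3364] score 0.64 tool [0.4494 0.146  0.1643] yaw 0.239 t 3.8
  need rows-sum: x 0.01 y -0.08  turn -0.20 ; z to .0165: -3.70
```

View pics/w1.png

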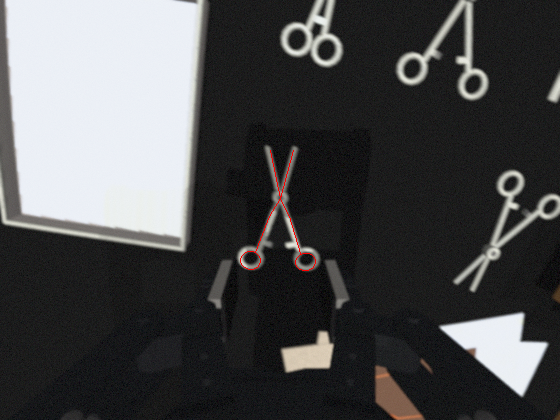

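Request:
{"method": "arm_command", "body": {"series": [{"linear":[-0.03,-0.04,-0.6],"rotation":[0,0,-0.2]},{"linear":[0,0,-0.6],"rotation":[0,0,0]},{"linear":[0,0,-0.6],"rotation":[0,0,0]},{"linear":[0,0,-0.6],"rotation":[0,0,0]},{"linear":[0,0,-0.6],"rotation":[0,0,0]},{"linear":[0,0,-0.4],"rotation":[0,0,0]},{"linear":[0,0,-0.28],"rotation":[0,0,0]},{"linear":[0,0,0],"rotation":[0,0,0]}]}}

```text
t: 4.8
tool_pos: [0.4482, 0.1423, 0.0176]
tcp_rot: [0.0, 0.995, 0.104, -0.001]
wrist_force: [1.0, -0.0, -0.3]
grip_width: 0.0427
finger_force: 0.0
```

Request:
{"method": "arm_command", "body": {"series": [{"linear":[0,0,0],"rotation":[0,0,0]},{"linear":[0,0,0],"rotation":[0,0,0]},{"linear":[0,0,0],"rotation":[0,0,0]},{"linear":[0,0,0],"rotation":[0,0,0]},{"linear":[0,0,0],"rotation":[0,0,0]},{"linear":[0,0,0],"rotation":[0,0,0]},{"linear":[0,0,0.3],"rotation":[0,0,0]},{"linear":[0,0,0.7],"rotation":[0,0,0]}], "claw": -1}}

```text
t: 5.8
tool_pos: [0.4469, 0.1423, 0.0574]
tcp_rot: [0.0, 0.995, 0.104, -0.002]
wrist_force: [0.4, -0.3, -0.4]
grip_width: 0.0087
finger_force: 58.6
```

Run:
```python
from h import *
p=bot.snapshot('wrist'); save(p,'w2.png')
c=cloud(p); print(bot.sense()['wrist_force'])
cv2.imwrite('pics/w2.png',cv2.resize(p['frame'][130:400,120:460,::-1],None,fx=2,fy=2))
```

```text
[3.36819573 1.59872604 1.74235544]
```

View pics/w2.png

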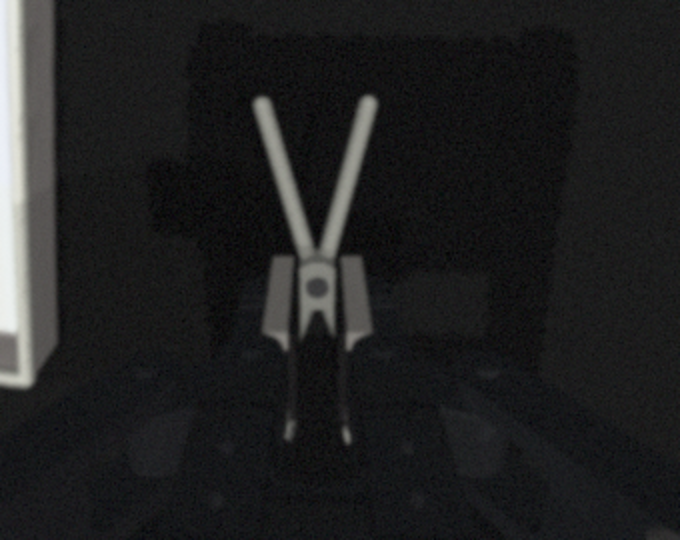

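Request:
{"method": "arm_command", "body": {"series": [{"linear":[0,0,0.5],"rotation":[0,0,0.85]},{"linear":[0,0,0.5],"rotation":[0,0,0.85]},{"linear":[-0.05,0.45,0.06],"rotation":[0,0,0.85]},{"linear":[-0.05,0.46,0],"rotation":[0,0,0.85]},{"linear":[-0.05,0.46,0],"rotation":[0,0,0.85]},{"linear":[-0.05,0.46,0],"rotation":[0,0,0.85]},{"linear":[-0.05,0.46,0],"rotation":[0,0,0.85]},{"linear":[-0.05,0.46,0],"rotation":[0,0,0.85]}]}}

```text
t: 6.85
tool_pos: [0.4363, 0.2531, 0.1003]
tcp_rot: [0.0, 0.836, 0.549, 0.0]
wrist_force: [0.6, -0.2, -0.4]
grip_width: 0.0087
finger_force: 58.7
```

Request:
{"method": "arm_command", "body": {"series": [{"linear":[-0.05,0.46,0],"rotation":[0,0,0.85]},{"linear":[-0.05,0.46,0],"rotation":[0,0,0.85]},{"linear":[-0.05,0.46,0],"rotation":[0,0,0.85]},{"linear":[-0.05,0.46,0],"rotation":[0,0,0.9]},{"linear":[-0.05,0.46,-0.3],"rotation":[0,0,0]},{"linear":[0,0,-0.3],"rotation":[0,0,0]},{"linear":[0,0,0],"rotation":[0,0,0]},{"linear":[0,0,0],"rotation":[0,0,0]}]}}

```text
t: 7.85
tool_pos: [0.4265, 0.344, 0.0761]
tcp_rot: [-0.0, 0.683, 0.731, -0.0]
wrist_force: [0.2, 0.3, 0.1]
grip_width: 0.0089
finger_force: 58.7
```

Run:
```python
from h import *
p=bot.snapshot('wrist'); save(p,'w3.png'); print(bot.sense()['tool_pos'])
```

```text
[0.42671599 0.34411707 0.0765345 ]
```

View pics/w3.png

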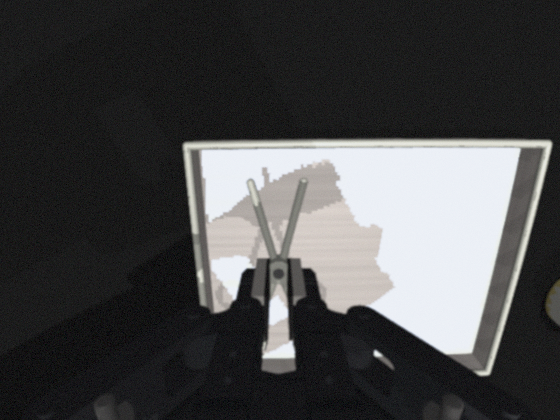

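Request:
{"method": "arm_command", "body": {"series": [{"linear":[0,0,-0.35],"rotation":[0,0,0]},{"linear":[0,0,-0.35],"rotation":[0,0,0]},{"linear":[0,0,-0.3],"rotation":[0,0,0]},{"linear":[0,0,-0.2],"rotation":[0,0,0]},{"linear":[0,0,-0.12],"rotation":[0,0,0]},{"linear":[0,0,-0.04],"rotation":[0,0,0]},{"linear":[0,0,0],"rotation":[0,0,0]},{"linear":[0,0,0],"rotation":[0,0,0]}]}}

```text
t: 8.9
tool_pos: [0.4268, 0.3448, 0.0224]
tcp_rot: [0.0, 0.682, 0.731, 0.001]
wrist_force: [-0.8, 0.0, -0.3]
grip_width: 0.0089
finger_force: 58.7
```

Request:
{"method": "arm_command", "body": {"series": [{"linear":[0,0,0],"rotation":[0,0,0]},{"linear":[0,0,0],"rotation":[0,0,0]},{"linear":[0,0,0],"rotation":[0,0,0]},{"linear":[0,0,0.3],"rotation":[0,0,0]},{"linear":[0,0,0.6],"rotation":[0,0,0]},{"linear":[0,0,1],"rotation":[0,0,0]},{"linear":[0,0,1],"rotation":[0,0,0]},{"linear":[0,0,0.7],"rotation":[0,0,0]}], "claw": -0.4}}

```text
t: 9.9
tool_pos: [0.4272, 0.345, 0.1695]
tcp_rot: [0.0, 0.682, 0.731, 0.002]
wrist_force: [0.8, 0.3, -0.1]
grip_width: 0.0258
finger_force: 0.0
```

Request:
{"method": "arm_command", "body": {"series": [{"linear":[0.36,-0.49,0],"rotation":[0,0,-0.72]},{"linear":[0.36,-0.49,0],"rotation":[0,0,-0.72]},{"linear":[0.36,-0.49,0],"rotation":[0,0,-0.72]},{"linear":[0.36,-0.49,0],"rotation":[0,0,-0.72]},{"linear":[0.36,-0.49,0],"rotation":[0,0,-0.72]},{"linear":[0.36,-0.49,0],"rotation":[0,0,-0.72]},{"linear":[0.36,-0.49,0],"rotation":[0,0,-0.72]},{"linear":[0.36,-0.49,0],"rotation":[0,0,-0.72]}], "claw": 0}}

```text
t: 10.9
tool_pos: [0.5423, 0.1871, 0.1672]
tcp_rot: [0.0, 0.915, 0.404, 0.001]
wrist_force: [-1.2, 0.5, -0.3]
grip_width: 0.0427
finger_force: 0.0
```

Request:
{"method": "arm_command", "body": {"series": [{"linear":[0.36,-0.49,0],"rotation":[0,0,-0.72]},{"linear":[0.36,-0.49,0],"rotation":[0,0,-0.72]},{"linear":[0.36,-0.49,0],"rotation":[0,0,-0.72]},{"linear":[0.36,-0.49,0],"rotation":[0,0,-0.72]},{"linear":[0.36,-0.49,0],"rotation":[0,0,-0.72]},{"linear":[0.36,-0.49,0],"rotation":[0,0,-0.72]},{"linear":[0.36,-0.49,0],"rotation":[0,0,-0.72]},{"linear":[0.36,-0.49,0],"rotation":[0,0,-0.72]}]}}

```text
t: 11.9
tool_pos: [0.6575, 0.0303, 0.1671]
tcp_rot: [-0.0, 1.0, 0.014, 0.0]
wrist_force: [-0.1, -0.2, 0.5]
grip_width: 0.0426
finger_force: 0.0
```

Run:
```python
from h import *
look([.6578,.0318,.03],'wrist')
```

```text
wrist pose [0.659  0.0297 0.0369 0.454 ] score 0.844 tool [0.6589 0.0279 0.1673] yaw 0.024 t 11.9
  need rows-sum: x 0.00 y 0.04  turn 0.09 ; z to .0165: -3.77
```

Request:
{"method": "arm_command", "body": {"series": [{"linear":[0.02,0,-0.6],"rotation":[0,0,0.08]},{"linear":[0,0,-0.6],"rotation":[0,0,0]},{"linear":[0,0,-0.6],"rotation":[0,0,0]},{"linear":[0,0,-0.6],"rotation":[0,0,0]},{"linear":[0,0,-0.6],"rotation":[0,0,0]},{"linear":[0,0,-0.4],"rotation":[0,0,0]},{"linear":[0,0,-0.34],"rotation":[0,0,0]},{"linear":[0,0,0],"rotation":[0,0,0]}]}}

```text
t: 12.95
tool_pos: [0.657, 0.0311, 0.0156]
tcp_rot: [-0.0, 1.0, 0.021, -0.001]
wrist_force: [-0.3, -0.2, 0.6]
grip_width: 0.0429
finger_force: 0.0
```

Request:
{"method": "arm_command", "body": {"series": [{"linear":[0,0,0],"rotation":[0,0,0]},{"linear":[0,0,0],"rotation":[0,0,0]},{"linear":[0,0,0],"rotation":[0,0,0]},{"linear":[0,0,0],"rotation":[0,0,0]},{"linear":[0,0,0],"rotation":[0,0,0]},{"linear":[0,0,0],"rotation":[0,0,0]},{"linear":[0,0,0.3],"rotation":[0,0,0]},{"linear":[0,0,0.7],"rotation":[0,0,0]}], "claw": -1}}

```text
t: 13.95
tool_pos: [0.6558, 0.031, 0.0548]
tcp_rot: [-0.0, 1.0, 0.021, -0.002]
wrist_force: [0.1, 0.0, -1.6]
grip_width: 0.0093
finger_force: 58.4
```

Request:
{"method": "arm_command", "body": {"series": [{"linear":[0,0,0.9],"rotation":[0,0,0]},{"linear":[0,0,0.9],"rotation":[0,0,0]},{"linear":[-0.18,0.5,0],"rotation":[0,0,0.72]},{"linear":[-0.18,0.5,0],"rotation":[0,0,0.72]},{"linear":[-0.18,0.5,0],"rotation":[0,0,0.72]},{"linear":[-0.18,0.5,0],"rotation":[0,0,0.72]},{"linear":[-0.18,0.5,0],"rotation":[0,0,0.72]},{"linear":[-0.18,0.5,0],"rotation":[0,0,0.72]}]}}

```text
t: 14.95
tool_pos: [0.6138, 0.1515, 0.1284]
tcp_rot: [-0.0, 0.948, 0.319, -0.0]
wrist_force: [0.6, -0.5, -1.4]
grip_width: 0.0094
finger_force: 58.4
```

Request:
{"method": "arm_command", "body": {"series": [{"linear":[-0.19,0.5,0],"rotation":[0,0,0.72]},{"linear":[-0.19,0.5,0],"rotation":[0,0,0.72]},{"linear":[-0.19,0.5,0],"rotation":[0,0,0.72]},{"linear":[-0.19,0.5,0],"rotation":[0,0,0.72]},{"linear":[-0.19,0.5,0],"rotation":[0,0,0.72]},{"linear":[-0.19,0.5,0],"rotation":[0,0,0.72]},{"linear":[-0.19,0.5,0],"rotation":[0,0,0.72]},{"linear":[-0.19,0.5,0],"rotation":[0,0,0.72]}]}}

```text
t: 15.95
tool_pos: [0.5531, 0.3114, 0.1285]
tcp_rot: [-0.0, 0.748, 0.664, -0.0]
wrist_force: [-0.6, 0.3, -1.2]
grip_width: 0.0093
finger_force: 58.5
```

Run:
```python
from h import *
p=bot.snapshot('wrist'); save(p,'w4.png'); print(bot.sense()['tool_pos'])
```

```text
[0.55214322 0.31350394 0.12847135]
```

View pics/w4.png

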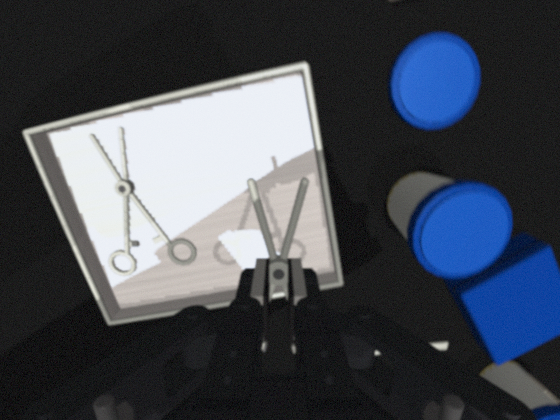

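Request:
{"method": "arm_command", "body": {"series": [{"linear":[-0.15,0.5,0],"rotation":[0,0,0.7]},{"linear":[-0.15,0.5,0],"rotation":[0,0,0.65]},{"linear":[0,0,-0.5],"rotation":[0,0,0]},{"linear":[0,0,-0.6],"rotation":[0,0,0]},{"linear":[0,0,-0.6],"rotation":[0,0,0]},{"linear":[0,0,-0.6],"rotation":[0,0,0]},{"linear":[0,0,-0.3],"rotation":[0,0,0]},{"linear":[0,0,-0.06],"rotation":[0,0,0]}]}}

```text
t: 17.0
tool_pos: [0.5416, 0.3501, 0.021]
tcp_rot: [-0.0, 0.683, 0.73, -0.001]
wrist_force: [0.1, 0.4, -0.5]
grip_width: 0.0091
finger_force: 58.6
```

Request:
{"method": "arm_command", "body": {"series": [{"linear":[0,0,0],"rotation":[0,0,0]},{"linear":[0,0,0],"rotation":[0,0,0]},{"linear":[0,0,0],"rotation":[0,0,0]},{"linear":[0,0,0.3],"rotation":[0,0,0]},{"linear":[0,0,0.6],"rotation":[0,0,0]},{"linear":[0,0,1],"rotation":[0,0,0]},{"linear":[0,0,1],"rotation":[0,0,0]},{"linear":[0,0,0.7],"rotation":[0,0,0]}], "claw": -0.4}}

```text
t: 18.0
tool_pos: [0.5425, 0.3514, 0.1699]
tcp_rot: [0.001, 0.683, 0.73, 0.002]
wrist_force: [1.4, -0.4, -0.7]
grip_width: 0.0255
finger_force: 0.0
```

Request:
{"method": "arm_command", "body": {"series": [{"linear":[-0.15,-0.69,0],"rotation":[0,0,-0.83]},{"linear":[-0.15,-0.69,0],"rotation":[0,0,-0.83]},{"linear":[-0.15,-0.69,0],"rotation":[0,0,-0.83]},{"linear":[-0.15,-0.69,0],"rotation":[0,0,-0.83]},{"linear":[-0.15,-0.69,0],"rotation":[0,0,-0.83]},{"linear":[-0.15,-0.69,0],"rotation":[0,0,-0.83]},{"linear":[-0.15,-0.69,0],"rotation":[0,0,-0.83]},{"linear":[-0.15,-0.69,0],"rotation":[0,0,-0.83]}], "claw": 0}}

```text
t: 19.0
tool_pos: [0.4937, 0.1294, 0.1674]
tcp_rot: [0.0, 0.938, 0.346, 0.001]
wrist_force: [-0.6, -0.9, -0.3]
grip_width: 0.0426
finger_force: 0.0
```

Request:
{"method": "arm_command", "body": {"series": [{"linear":[-0.15,-0.69,0],"rotation":[0,0,-0.83]},{"linear":[-0.15,-0.69,0],"rotation":[0,0,-0.83]},{"linear":[-0.15,-0.69,0],"rotation":[0,0,-0.83]},{"linear":[-0.15,-0.69,0],"rotation":[0,0,-0.83]},{"linear":[-0.15,-0.69,0],"rotation":[0,0,-0.83]},{"linear":[-0.15,-0.69,0],"rotation":[0,0,-0.83]},{"linear":[-0.15,-0.69,0],"rotation":[0,0,-0.83]},{"linear":[-0.15,-0.69,0],"rotation":[0,0,-0.83]}]}}

```text
t: 20.0
tool_pos: [0.4457, -0.0915, 0.1673]
tcp_rot: [0.0, 0.994, -0.11, 0.001]
wrist_force: [0.7, 0.1, 0.3]
grip_width: 0.0427
finger_force: 0.0
```

Run:
```python
from h import *
look([.4455,-.0892,2.925],'wrist')
p=bot.snapshot('top'); save(p,'t2.png')
for q in ([.6607,.1448,-.0785],[.6503,-.0817,3.1116],[.4268,.345,1.64],[.5416,.351,1.64]): print([np.round(v,3) for v in fit(p,q)])
```

```text
wrist pose [ 0.4447 -0.0914  2.9222  0.3957] score 0.875 tool [ 0.4453 -0.0938  0.1673] yaw -0.224 t 20.1
  need rows-sum: x -0.01 y 0.06  turn 0.03 ; z to .0165: -3.77
[array([ 0.66 ,  0.145, -0.069, -0.017]), np.float64(0.901)]
[array([ 0.65 , -0.082,  3.109, -0.017]), np.float64(0.901)]
[array([0.379, 0.366, 1.839, 0.036]), np.float64(0.719)]
[array([ 0.559,  0.366,  1.806, -0.002]), np.float64(0.694)]
```

Request:
{"method": "arm_command", "body": {"series": [{"linear":[-0.02,0.02,-0.6],"rotation":[0,0,0.03]},{"linear":[0,0,-0.6],"rotation":[0,0,0]},{"linear":[0,0,-0.6],"rotation":[0,0,0]},{"linear":[0,0,-0.6],"rotation":[0,0,0]},{"linear":[0,0,-0.6],"rotation":[0,0,0]},{"linear":[0,0,-0.4],"rotation":[0,0,0]},{"linear":[0,0,-0.34],"rotation":[0,0,0]},{"linear":[0,0,0],"rotation":[0,0,0]}]}}

```text
t: 21.1
tool_pos: [0.4444, -0.0895, 0.0158]
tcp_rot: [-0.0, 0.994, -0.106, -0.001]
wrist_force: [-0.5, 0.5, 0.2]
grip_width: 0.0426
finger_force: 0.0
```

Request:
{"method": "arm_command", "body": {"series": [{"linear":[0,0,0],"rotation":[0,0,0]},{"linear":[0,0,0],"rotation":[0,0,0]},{"linear":[0,0,0],"rotation":[0,0,0]},{"linear":[0,0,0],"rotation":[0,0,0]},{"linear":[0,0,0],"rotation":[0,0,0]},{"linear":[0,0,0],"rotation":[0,0,0]},{"linear":[0,0,0.3],"rotation":[0,0,0]},{"linear":[0,0,0.7],"rotation":[0,0,0]}], "claw": -1}}

```text
t: 22.1
tool_pos: [0.4435, -0.0894, 0.0559]
tcp_rot: [-0.0, 0.994, -0.106, -0.002]
wrist_force: [2.2, 0.7, -1.6]
grip_width: 0.0095
finger_force: 58.6
```

Request:
{"method": "arm_command", "body": {"series": [{"linear":[0.06,0.63,0.5],"rotation":[0,0,0.83]},{"linear":[0.06,0.63,0.5],"rotation":[0,0,0.83]},{"linear":[0.06,0.63,0.1],"rotation":[0,0,0.83]},{"linear":[0.06,0.63,0],"rotation":[0,0,0.83]},{"linear":[0.06,0.63,0],"rotation":[0,0,0.83]},{"linear":[0.06,0.63,0],"rotation":[0,0,0.83]},{"linear":[0.06,0.63,0],"rotation":[0,0,0.83]},{"linear":[0.06,0.63,0],"rotation":[0,0,0.83]}]}}

```text
t: 23.1
tool_pos: [0.464, 0.1125, 0.1009]
tcp_rot: [0.0, 0.936, 0.352, 0.0]
wrist_force: [0.2, -0.2, 0.0]
grip_width: 0.0094
finger_force: 58.6
```

Request:
{"method": "arm_command", "body": {"series": [{"linear":[0.06,0.63,0],"rotation":[0,0,0.83]},{"linear":[0.06,0.63,0],"rotation":[0,0,0.83]},{"linear":[0.06,0.63,0],"rotation":[0,0,0.83]},{"linear":[0.06,0.63,0],"rotation":[0,0,0.83]},{"linear":[0.06,0.63,0],"rotation":[0,0,0.83]},{"linear":[0.06,0.63,0],"rotation":[0,0,0.83]},{"linear":[0.06,0.63,0],"rotation":[0,0,0.83]},{"linear":[0.06,0.63,0],"rotation":[0,0,0.83]}]}}

```text
t: 24.1
tool_pos: [0.4832, 0.3141, 0.1008]
tcp_rot: [0.0, 0.68, 0.733, -0.0]
wrist_force: [0.4, -0.2, 0.4]
grip_width: 0.0096
finger_force: 58.7
```

Run:
```python
from h import *
p=bot.snapshot('wrist'); save(p,'w5.png'); print(bot.sense()['tool_pos'])
```

```text
[0.48358009 0.31649832 0.10126412]
```

View pics/w5.png

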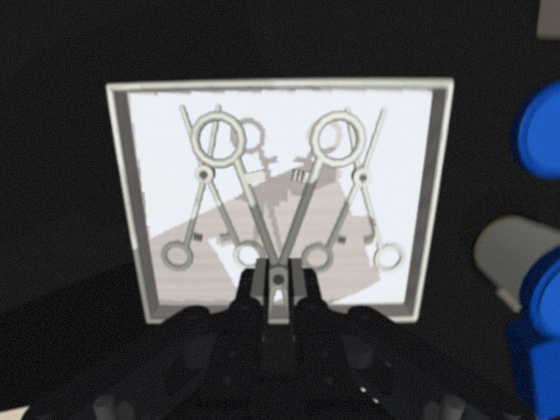

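Request:
{"method": "arm_command", "body": {"series": [{"linear":[0.08,-0.1,-0.3],"rotation":[0,0,0]},{"linear":[0,0,-0.4],"rotation":[0,0,0]},{"linear":[0,0,-0.4],"rotation":[0,0,0]},{"linear":[0,0,-0.4],"rotation":[0,0,0]},{"linear":[0,0,-0.3],"rotation":[0,0,0]},{"linear":[0,0,-0.15],"rotation":[0,0,0]},{"linear":[0,0,-0.03],"rotation":[0,0,0]},{"linear":[0,0,0],"rotation":[0,0,0]}]}}

```text
t: 25.15
tool_pos: [0.4869, 0.3096, 0.0218]
tcp_rot: [0.0, 0.681, 0.732, 0.0]
wrist_force: [-0.3, 0.1, -1.3]
grip_width: 0.0096
finger_force: 58.6
```

Request:
{"method": "arm_command", "body": {"series": [{"linear":[0,0,0],"rotation":[0,0,0]},{"linear":[0,0,0],"rotation":[0,0,0]},{"linear":[0,0,0],"rotation":[0,0,0]},{"linear":[0,0,0.3],"rotation":[0,0,0]},{"linear":[0,0,0.6],"rotation":[0,0,0]},{"linear":[0,0,1],"rotation":[0,0,0]},{"linear":[0,0,1],"rotation":[0,0,0]},{"linear":[0,0,0.7],"rotation":[0,0,0]}], "claw": -0.5}}

```text
t: 26.15
tool_pos: [0.4873, 0.3098, 0.1687]
tcp_rot: [0.001, 0.681, 0.732, 0.002]
wrist_force: [-0.1, -0.4, -0.6]
grip_width: 0.0215
finger_force: 0.0
```

Run:
```python
from h import *
p=bot.snapshot('wrist'); save(p,'w6.png'); print(bot.sense()['tool_pos'])
```

```text
[0.48909417 0.31075569 0.17286021]
```

View pics/w6.png

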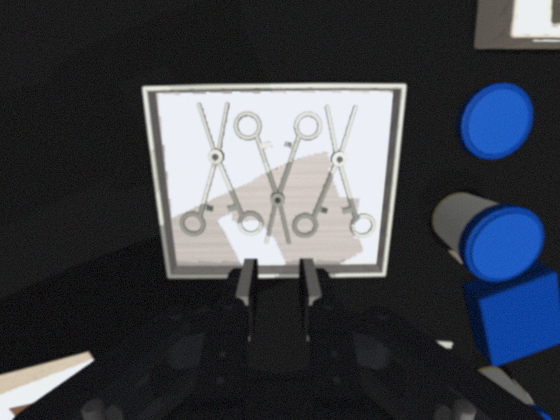

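Request:
{"method": "arm_command", "body": {"series": [{"linear":[0.27,-0.26,0],"rotation":[0,0,-0.77]},{"linear":[0.27,-0.26,0],"rotation":[0,0,-0.77]},{"linear":[0.27,-0.26,0],"rotation":[0,0,-0.77]},{"linear":[0.27,-0.26,0],"rotation":[0,0,-0.77]},{"linear":[0.27,-0.26,0],"rotation":[0,0,-0.77]},{"linear":[0.27,-0.26,0],"rotation":[0,0,-0.77]},{"linear":[0.27,-0.26,0],"rotation":[0,0,-0.77]},{"linear":[0.27,-0.26,0],"rotation":[0,0,-0.77]}], "claw": 0}}

```text
t: 27.2
tool_pos: [0.5732, 0.2258, 0.1656]
tcp_rot: [0.0, 0.925, 0.38, 0.0]
wrist_force: [-0.2, 0.5, -0.3]
grip_width: 0.0428
finger_force: 0.0
```

Request:
{"method": "arm_command", "body": {"series": [{"linear":[0.27,-0.26,0],"rotation":[0,0,-0.77]},{"linear":[0.27,-0.26,0],"rotation":[0,0,-0.77]},{"linear":[0.27,-0.26,0],"rotation":[0,0,-0.77]},{"linear":[0.27,-0.26,0],"rotation":[0,0,-0.77]},{"linear":[0.27,-0.26,0],"rotation":[0,0,-0.77]},{"linear":[0.27,-0.26,0],"rotation":[0,0,-0.77]},{"linear":[0.27,-0.26,0],"rotation":[0,0,-0.77]},{"linear":[0.27,-0.26,0],"rotation":[0,0,-0.77]}]}}

```text
t: 28.2
tool_pos: [0.6596, 0.1426, 0.1655]
tcp_rot: [-0.0, 0.999, -0.041, 0.0]
wrist_force: [0.5, -0.3, -0.0]
grip_width: 0.0427
finger_force: 0.0
```

Run:
```python
from h import *
look([.660,.145,-.07],'wrist')
```

```text
wrist pose [ 0.6608  0.1431 -0.0736 -0.0179] score 0.888 tool [0.6607 0.1413 0.1657] yaw -0.085 t 28.2
  need rows-sum: x 0.00 y 0.05  turn 0.08 ; z to .0165: -3.73
```

Request:
{"method": "arm_command", "body": {"series": [{"linear":[0.02,0.02,-0.6],"rotation":[0,0,0.08]},{"linear":[0,0,-0.6],"rotation":[0,0,0]},{"linear":[0,0,-0.6],"rotation":[0,0,0]},{"linear":[0,0,-0.6],"rotation":[0,0,0]},{"linear":[0,0,-0.6],"rotation":[0,0,0]},{"linear":[0,0,-0.4],"rotation":[0,0,0]},{"linear":[0,0,-0.3],"rotation":[0,0,0]},{"linear":[0,0,0],"rotation":[0,0,0]}]}}

```text
t: 29.25
tool_pos: [0.6595, 0.1438, 0.0165]
tcp_rot: [0.0, 0.999, -0.033, -0.001]
wrist_force: [0.3, 0.2, -0.0]
grip_width: 0.0425
finger_force: 0.0
```

Request:
{"method": "arm_command", "body": {"series": [{"linear":[0,0,0],"rotation":[0,0,0]},{"linear":[0,0,0],"rotation":[0,0,0]},{"linear":[0,0,0],"rotation":[0,0,0]},{"linear":[0,0,0],"rotation":[0,0,0]},{"linear":[0,0,0],"rotation":[0,0,0]},{"linear":[0,0,0],"rotation":[0,0,0]},{"linear":[0,0,0.3],"rotation":[0,0,0]},{"linear":[0,0,0.7],"rotation":[0,0,0]}], "claw": -1}}

```text
t: 30.25
tool_pos: [0.6582, 0.1435, 0.0555]
tcp_rot: [0.0, 0.999, -0.033, -0.002]
wrist_force: [1.0, -0.2, -0.1]
grip_width: 0.0087
finger_force: 58.6
```

Request:
{"method": "arm_command", "body": {"series": [{"linear":[-0.21,-0.61,0.9],"rotation":[0,0,0]},{"linear":[-0.21,-0.61,0.9],"rotation":[0,0,0]},{"linear":[-0.21,-0.61,0.9],"rotation":[0,0,0]},{"linear":[-0.21,-0.61,0.9],"rotation":[0,0,0]},{"linear":[-0.21,-0.61,0],"rotation":[0,0,0]},{"linear":[-0.21,-0.61,0],"rotation":[0,0,0]},{"linear":[-0.21,-0.61,0],"rotation":[0,0,0]},{"linear":[-0.21,-0.61,0],"rotation":[0,0,0]}]}}

```text
t: 31.25
tool_pos: [0.5921, -0.0521, 0.2012]
tcp_rot: [-0.0, 0.999, -0.033, -0.0]
wrist_force: [0.2, -0.2, -1.0]
grip_width: 0.0088
finger_force: 58.6
```

Request:
{"method": "arm_command", "body": {"series": [{"linear":[-0.22,-0.61,0],"rotation":[0,0,0.05]},{"linear":[-0.22,-0.61,0],"rotation":[0,0,0.05]},{"linear":[-0.22,-0.61,0],"rotation":[0,0,0.05]},{"linear":[-0.22,-0.61,0],"rotation":[0,0,0.05]},{"linear":[-0.22,-0.61,0],"rotation":[0,0,0]},{"linear":[-0.22,-0.61,0],"rotation":[0,0,0]},{"linear":[-0.22,-0.61,0],"rotation":[0,0,0]},{"linear":[-0.22,-0.61,0],"rotation":[0,0,0]}]}}

```text
t: 32.25
tool_pos: [0.5218, -0.2472, 0.2012]
tcp_rot: [-0.0, 1.0, -0.019, -0.0]
wrist_force: [0.1, 0.2, -0.2]
grip_width: 0.0092
finger_force: 58.6
```

Run:
```python
from h import *
p=bot.snapshot('wrist'); print(bot.sense()['tool_pos'])
im=p['frame'].copy()
def box(cx,cy,yaw,z,hx,hy,col):
    R=np.array([[np.cos(yaw),-np.sin(yaw)],[np.sin(yaw),np.cos(yaw)]])
    c=np.array([[-hx,-hy],[hx,-hy],[hx,hy],[-hx,hy]])@R.T+[cx,cy]
    cv2.polylines(im,[np.round(proj(p,np.c_[c,np.full(4,z)])).astype(int)],True,col,1)
box(.503,-.272,-.05,.06,.1,.07,(255,0,0)); box(.503,-.272,-.05,.004,.096,.066,(0,255,0))
cv2.imwrite('pics/w7.png',cv2.resize(im[:,:,::-1],(784,588)))
```

```text
[ 0.52093924 -0.2497      0.20124909]
```

View pics/w7.png

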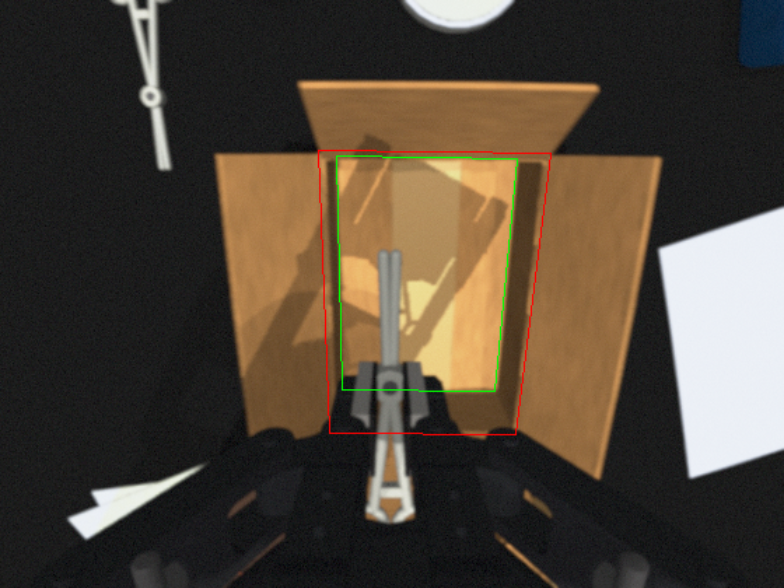

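Request:
{"method": "arm_command", "body": {"series": [{"linear":[0,0,-0.6],"rotation":[0,0,0]},{"linear":[0,0,-0.7],"rotation":[0,0,0]},{"linear":[0,0,-0.7],"rotation":[0,0,0]},{"linear":[0,0,-0.7],"rotation":[0,0,0]},{"linear":[0,0,-0.6],"rotation":[0,0,0]},{"linear":[0,0,-0.5],"rotation":[0,0,0]},{"linear":[0,0,-0.4],"rotation":[0,0,0]},{"linear":[0,0,-0.1],"rotation":[0,0,0]}]}}

```text
t: 33.3
tool_pos: [0.522, -0.2462, 0.0281]
tcp_rot: [-0.0, 1.0, -0.019, -0.001]
wrist_force: [-0.5, -0.1, -0.9]
grip_width: 0.0089
finger_force: 58.7
```

Request:
{"method": "arm_command", "body": {"series": [{"linear":[0,0,0],"rotation":[0,0,0]},{"linear":[0,0,0],"rotation":[0,0,0]},{"linear":[0,0,0],"rotation":[0,0,0]},{"linear":[0,0,0.5],"rotation":[0,0,0]},{"linear":[0,0,0.9],"rotation":[0,0,0]},{"linear":[0,0,1],"rotation":[0,0,0]},{"linear":[0,0,1],"rotation":[0,0,0]},{"linear":[0,0,0.7],"rotation":[0,0,0]}], "claw": -0.4}}

```text
t: 34.3
tool_pos: [0.5235, -0.2468, 0.1977]
tcp_rot: [0.001, 1.0, -0.019, 0.002]
wrist_force: [0.3, 0.0, 0.1]
grip_width: 0.0258
finger_force: 0.0
```

Request:
{"method": "arm_command", "body": {"series": [{"linear":[0.4,0.52,0],"rotation":[0,0,0]},{"linear":[0.4,0.52,0],"rotation":[0,0,0]},{"linear":[0.4,0.52,0],"rotation":[0,0,0]},{"linear":[0.4,0.52,0],"rotation":[0,0,0]},{"linear":[0.4,0.52,0],"rotation":[0,0,0]},{"linear":[0.4,0.52,0],"rotation":[0,0,0]},{"linear":[0.4,0.52,0],"rotation":[0,0,0]},{"linear":[0.4,0.52,0],"rotation":[0,0,0]}], "claw": 0}}

```text
t: 35.3
tool_pos: [0.6515, -0.0792, 0.1951]
tcp_rot: [0.0, 1.0, -0.019, 0.001]
wrist_force: [-1.1, -0.8, 0.2]
grip_width: 0.0423
finger_force: 0.0
```

Run:
```python
from h import *
look([.650,-.082,3.11],'wrist')
```

```text
wrist pose [ 0.651  -0.0824  3.1062 -0.0175] score 0.885 tool [ 0.6529 -0.0768  0.1948] yaw -0.037 t 35.4
  need rows-sum: x -0.05 y -0.14  turn 0.01 ; z to .0165: -4.46
```

Request:
{"method": "arm_command", "body": {"series": [{"linear":[-0.02,-0.08,-0.7],"rotation":[0,0,0]},{"linear":[0,0,-0.8],"rotation":[0,0,0]},{"linear":[0,0,-0.8],"rotation":[0,0,0]},{"linear":[0,0,-0.8],"rotation":[0,0,0]},{"linear":[0,0,-0.6],"rotation":[0,0,0]},{"linear":[0,0,-0.5],"rotation":[0,0,0]},{"linear":[0,0,-0.24],"rotation":[0,0,0]},{"linear":[0,0,0],"rotation":[0,0,0]}]}}

```text
t: 36.35
tool_pos: [0.6496, -0.0834, 0.0154]
tcp_rot: [-0.0, 1.0, -0.019, -0.0]
wrist_force: [0.0, -0.5, 0.7]
grip_width: 0.0426
finger_force: 0.0
```

Request:
{"method": "arm_command", "body": {"series": [{"linear":[0,0,0],"rotation":[0,0,0]},{"linear":[0,0,0],"rotation":[0,0,0]},{"linear":[0,0,0],"rotation":[0,0,0]},{"linear":[0,0,0],"rotation":[0,0,0]},{"linear":[0,0,0],"rotation":[0,0,0]},{"linear":[0,0,0],"rotation":[0,0,0]},{"linear":[0,0,0.3],"rotation":[0,0,0]},{"linear":[0,0,0.7],"rotation":[0,0,0]}], "claw": -1}}

```text
t: 37.35
tool_pos: [0.6479, -0.0831, 0.0542]
tcp_rot: [-0.0, 1.0, -0.019, -0.002]
wrist_force: [-0.3, -0.6, -0.2]
grip_width: 0.0092
finger_force: 58.6
```

Request:
{"method": "arm_command", "body": {"series": [{"linear":[0,0,0.9],"rotation":[0,0,0]},{"linear":[0,0,0.9],"rotation":[0,0,0]},{"linear":[0,0,0.9],"rotation":[0,0,0]},{"linear":[0,0,0.9],"rotation":[0,0,0]},{"linear":[-0.35,-0.45,0],"rotation":[0,0,0]},{"linear":[-0.35,-0.45,0],"rotation":[0,0,0]},{"linear":[-0.35,-0.45,0],"rotation":[0,0,0]},{"linear":[-0.35,-0.45,0],"rotation":[0,0,0]}]}}

```text
t: 38.35
tool_pos: [0.5918, -0.1567, 0.198]
tcp_rot: [-0.0, 1.0, -0.02, -0.001]
wrist_force: [-0.4, -0.1, -0.3]
grip_width: 0.0098
finger_force: 58.6
```

Request:
{"method": "arm_command", "body": {"series": [{"linear":[-0.35,-0.45,0],"rotation":[0,0,0]},{"linear":[-0.35,-0.45,0],"rotation":[0,0,0]},{"linear":[-0.35,-0.45,0],"rotation":[0,0,0]},{"linear":[-0.35,-0.45,0],"rotation":[0,0,0]},{"linear":[-0.35,-0.45,0],"rotation":[0,0,0]},{"linear":[-0.35,-0.45,0],"rotation":[0,0,0]},{"linear":[-0.35,-0.45,0],"rotation":[0,0,0]},{"linear":[-0.35,-0.45,0],"rotation":[0,0,0]}]}}

```text
t: 39.35
tool_pos: [0.4807, -0.3006, 0.1998]
tcp_rot: [0.0, 1.0, -0.02, 0.0]
wrist_force: [0.2, 0.0, -0.4]
grip_width: 0.0096
finger_force: 58.6
```

Request:
{"method": "arm_command", "body": {"series": [{"linear":[0.05,0.1,-0.6],"rotation":[0,0,0]},{"linear":[0,0,-0.7],"rotation":[0,0,0]},{"linear":[0,0,-0.7],"rotation":[0,0,0]},{"linear":[0,0,-0.7],"rotation":[0,0,0]},{"linear":[0,0,-0.6],"rotation":[0,0,0]},{"linear":[0,0,-0.5],"rotation":[0,0,0]},{"linear":[0,0,-0.4],"rotation":[0,0,0]},{"linear":[0,0,-0.05],"rotation":[0,0,0]}]}}

```text
t: 40.35
tool_pos: [0.483, -0.2951, 0.0285]
tcp_rot: [-0.001, 1.0, -0.019, -0.001]
wrist_force: [0.1, 1.0, -0.3]
grip_width: 0.0095
finger_force: 58.6
```

Request:
{"method": "arm_command", "body": {"series": [{"linear":[0,0,0],"rotation":[0,0,0]},{"linear":[0,0,0],"rotation":[0,0,0]},{"linear":[0,0,0],"rotation":[0,0,0]},{"linear":[0,0,0.5],"rotation":[0,0,0]},{"linear":[0,0,0.9],"rotation":[0,0,0]},{"linear":[0,0,1],"rotation":[0,0,0]},{"linear":[0,0,1],"rotation":[0,0,0]},{"linear":[0,0,0.7],"rotation":[0,0,0]}], "claw": -0.4}}

```text
t: 41.35
tool_pos: [0.485, -0.2967, 0.199]
tcp_rot: [0.002, 1.0, -0.019, 0.003]
wrist_force: [-0.1, -0.1, -0.5]
grip_width: 0.0259
finger_force: 0.0
```

Request:
{"method": "arm_command", "body": {"series": [{"linear":[-0.6,0,0],"rotation":[0,0,0]},{"linear":[-0.6,0,0],"rotation":[0,0,0]},{"linear":[-0.6,0,0],"rotation":[0,0,0]},{"linear":[-0.6,0.1,0],"rotation":[0,0,0]},{"linear":[-0.6,0.1,0],"rotation":[0,0,0]},{"linear":[-0.6,0.2,0],"rotation":[0,0,0]},{"linear":[0,0.2,0],"rotation":[0,0,0]},{"linear":[0,0.2,0],"rotation":[0,0,0]}], "claw": -1}}

```text
t: 42.35
tool_pos: [0.3405, -0.2636, 0.1952]
tcp_rot: [0.001, 1.0, -0.02, 0.001]
wrist_force: [1.9, 0.4, 0.9]
grip_width: -0.0001
finger_force: 0.0
```

Run:
```python
from h import *
p=bot.snapshot('wrist'); t=bot.snapshot('top')
cv2.imwrite('pics/w8.png',np.hstack([p['frame'][:,100:500],cv2.resize(t['frame'][60:290,60:500],(400,210)).repeat(2,0)])[:,:,::-1])
c=cloud(p); xy=c[...,:2]; z=c[...,2]; print(bot.sense()['tool_pos'])
y=-.05; R=np.array([[np.cos(y),-np.sin(y)],[np.sin(y),np.cos(y)]])
for nm,c in (('wrist',c),('top',cloud(t))):
    L=(c[...,:2]-[.503,-.272])@R; z=c[...,2]; inr=(z>.07)&(z<.14)
    for n,m,f in [('near',(L[...,0]<-.1)&(L[...,0]>-.17)&(abs(L[...,1])<.06),lambda a:-a[:,0]-.098),('far',(L[...,0]>.1)&(L[...,0]<.17)&(abs(L[...,1])<.06),lambda a:a[:,0]-.098),('left',(L[...,1]>.07)&(L[...,1]<.14)&(abs(L[...,0])<.09),lambda a:a[:,1]-.068),('right',(L[...,1]<-.07)&(L[...,1]>-.14)&(abs(L[...,0])<.09),lambda a:-a[:,1]-.068)]:
        k=m&inr
        if k.sum()>30:
            a=f(L[k]); h=z[k]-(.062 if n in('near','far') else .065); ang=np.pi/2+np.arctan2(a,h); print(nm,n,k.sum(),'ang',np.median(ang).round(2),'edge out %.3f z %.3f'%(np.percentile(a,98),np.percentile(z[k],98)))
```

```text
[ 0.34052256 -0.26305418  0.19446567]
wrist near 7349 ang 1.95 edge out 0.027 z 0.123
wrist left 10027 ang 2.19 edge out 0.040 z 0.119
wrist right 10209 ang 2.16 edge out 0.039 z 0.120
top near 604 ang 1.94 edge out 0.027 z 0.124
top far 828 ang 2.0 edge out 0.030 z 0.122
top left 1062 ang 2.2 edge out 0.042 z 0.120
top right 1814 ang 2.13 edge out 0.039 z 0.120
```

View pics/w8.png

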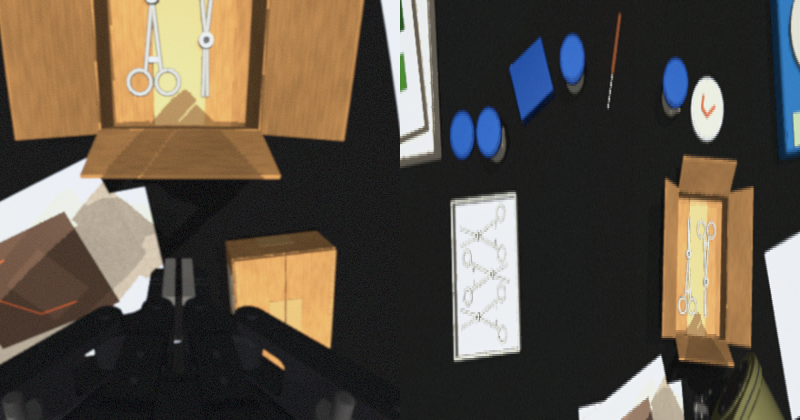

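Request:
{"method": "arm_command", "body": {"series": [{"linear":[0,0,-0.62],"rotation":[0,0,0]},{"linear":[0,0,-0.62],"rotation":[0,0,0]},{"linear":[0,0,-0.62],"rotation":[0,0,0]},{"linear":[0.27,0,0],"rotation":[0,0,0]},{"linear":[0.27,0,0],"rotation":[0,0,0]},{"linear":[0.27,0,0],"rotation":[0,0,0]},{"linear":[0.27,0,0],"rotation":[0,0,0]},{"linear":[0.27,0,0],"rotation":[0,0,0]}]}}

```text
t: 43.45
tool_pos: [0.3948, -0.2636, 0.1198]
tcp_rot: [0.0, 1.0, -0.019, 0.0]
wrist_force: [-0.7, -0.3, 1.3]
grip_width: -0.0002
finger_force: 0.4
```

Request:
{"method": "arm_command", "body": {"series": [{"linear":[0.2,0,-0.04],"rotation":[0,0,0]},{"linear":[0.2,0,-0.04],"rotation":[0,0,0]},{"linear":[0.19,0,-0.12],"rotation":[0,0,0]},{"linear":[0.19,0,-0.13],"rotation":[0,0,0]},{"linear":[0.12,0,-0.18],"rotation":[0,0,0]},{"linear":[0.13,0,-0.18],"rotation":[0,0,0]},{"linear":[0.05,0,-0.22],"rotation":[0,0,0]},{"linear":[0.05,0,-0.2],"rotation":[0,0,0]}]}}

```text
t: 44.45
tool_pos: [0.4385, -0.2637, 0.0763]
tcp_rot: [-0.0, 1.0, -0.019, -0.002]
wrist_force: [-21.3, 9.4, 49.4]
grip_width: 0.0004
finger_force: 24.9
```

Request:
{"method": "arm_command", "body": {"series": [{"linear":[0,0,0],"rotation":[0,0,0]},{"linear":[0,0,0],"rotation":[0,0,0]},{"linear":[0,0,0],"rotation":[0,0,0]},{"linear":[0,0,0.2],"rotation":[0,0,0]},{"linear":[0,0,0.5],"rotation":[0,0,0]},{"linear":[0,0,0.8],"rotation":[0,0,0]},{"linear":[0,0,0.8],"rotation":[0,0,0]},{"linear":[0,0,0.7],"rotation":[0,0,0]}]}}

```text
t: 45.45
tool_pos: [0.4389, -0.2634, 0.1956]
tcp_rot: [-0.0, 1.0, -0.02, 0.0]
wrist_force: [0.3, -0.5, 0.2]
grip_width: -0.0003
finger_force: 0.0
```

```bash
cat >> h.py <<'E'
def flaps(cam='top'):
    t=bot.snapshot(cam); c=cloud(t); y=-.05; R=np.array([[np.cos(y),-np.sin(y)],[np.sin(y),np.cos(y)]])
    L=(c[...,:2]-[.503,-.272])@R; z=c[...,2]
    for n,ax,s,oth in [('near',0,-1,.055),('far',0,1,.055),('left',1,1,.085),('right',1,-1,.085)]:
        cr,h0=(.098,.062) if ax==0 else (.068,.065)
        a=s*L[...,ax]-cr; h=z-h0; r=np.hypot(a,h)
        k=(abs(L[...,1-ax])<oth)&(r>.02)&(r<.067)&(h>-.008)
        if k.sum()>20: print(cam,n,k.sum(),'ang',np.percentile(np.pi/2+np.arctan2(a,h)[k],[10,50,90]).round(2),'h50',np.median(h[k]).round(4))
    return t
E
python3 - <<'E'
from h import *
flaps('wrist');flaps('top')
E
```

```text
wrist near 6250 ang [0.01 0.03 0.07] h50 0.0014
wrist left 17497 ang [-0.03  2.19  2.22] h50 0.0331
wrist right 18211 ang [-0.03  2.15  2.18] h50 0.0347
top near 399 ang [-0.02  0.03  0.09] h50 0.0013
top far 633 ang [1.95 2.01 2.05] h50 0.0407
top left 1061 ang [-0.06  2.19  2.23] h50 0.0277
top right 435 ang [-0.02  2.1   2.18] h50 0.0316
```

Request:
{"method": "arm_command", "body": {"series": [{"linear":[0.71,-0.04,0],"rotation":[0,0,0]},{"linear":[0.71,-0.04,0],"rotation":[0,0,0]},{"linear":[0.71,-0.04,0],"rotation":[0,0,0]},{"linear":[0.71,-0.04,0],"rotation":[0,0,0]},{"linear":[0.71,-0.04,0],"rotation":[0,0,0]},{"linear":[0.71,-0.04,0],"rotation":[0,0,0]},{"linear":[0.71,-0.04,0],"rotation":[0,0,0]},{"linear":[0.71,-0.04,0],"rotation":[0,0,0]}]}}

```text
t: 46.55
tool_pos: [0.6664, -0.2759, 0.1923]
tcp_rot: [-0.001, 1.0, -0.019, -0.001]
wrist_force: [-0.2, -0.5, -0.0]
grip_width: 0.0001
finger_force: 0.0
```

Request:
{"method": "arm_command", "body": {"series": [{"linear":[0,0,-0.62],"rotation":[0,0,0]},{"linear":[0,0,-0.62],"rotation":[0,0,0]},{"linear":[0,0,-0.62],"rotation":[0,0,0]},{"linear":[-0.27,0,0],"rotation":[0,0,0]},{"linear":[-0.27,0,0],"rotation":[0,0,0]},{"linear":[-0.27,0,0],"rotation":[0,0,0]},{"linear":[-0.27,0,0],"rotation":[0,0,0]},{"linear":[-0.27,0,0],"rotation":[0,0,0]}]}}

```text
t: 47.55
tool_pos: [0.6116, -0.2765, 0.1215]
tcp_rot: [0.0, 1.0, -0.019, 0.001]
wrist_force: [1.2, 0.6, 1.2]
grip_width: -0.0001
finger_force: 0.4
```

Request:
{"method": "arm_command", "body": {"series": [{"linear":[-0.2,0,-0.04],"rotation":[0,0,0]},{"linear":[-0.2,0,-0.04],"rotation":[0,0,0]},{"linear":[-0.19,0,-0.12],"rotation":[0,0,0]},{"linear":[-0.19,0,-0.13],"rotation":[0,0,0]},{"linear":[-0.12,0,-0.18],"rotation":[0,0,0]},{"linear":[-0.13,0,-0.18],"rotation":[0,0,0]},{"linear":[-0.05,0,-0.2],"rotation":[0,0,0]},{"linear":[-0.05,0,-0.17],"rotation":[0,0,0]}]}}

```text
t: 48.55
tool_pos: [0.5668, -0.2762, 0.0774]
tcp_rot: [-0.0, 1.0, -0.019, -0.0]
wrist_force: [0.8, -0.6, 0.5]
grip_width: 0.0001
finger_force: 0.4
```

Request:
{"method": "arm_command", "body": {"series": [{"linear":[0,0,0],"rotation":[0,0,0]},{"linear":[0,0,0],"rotation":[0,0,0]},{"linear":[0,0,0],"rotation":[0,0,0]},{"linear":[0,0,0.2],"rotation":[0,0,0]},{"linear":[0,0,0.5],"rotation":[0,0,0]},{"linear":[0,0,0.8],"rotation":[0,0,0]},{"linear":[0,0,0.8],"rotation":[0,0,0]},{"linear":[0,0,0.7],"rotation":[0,0,0]}]}}

```text
t: 49.55
tool_pos: [0.5675, -0.2766, 0.2017]
tcp_rot: [0.001, 1.0, -0.019, 0.001]
wrist_force: [0.1, -0.4, -0.6]
grip_width: 0.0001
finger_force: 0.0
```

Run:
```python
from h import *
flaps('wrist');t=flaps('top'); save(t,'t9.png')
```

```text
wrist near 603 ang [0.01 0.03 0.04] h50 0.0016
wrist far 5777 ang [0.01 0.03 0.07] h50 0.0015
wrist left 9975 ang [-0.05  2.18  2.21] h50 0.0282
wrist right 9612 ang [-0.05  2.14  2.17] h50 0.0294
top near 236 ang [-0.03  0.03  0.08] h50 0.0012
top far 448 ang [-0.02  0.03  0.1 ] h50 0.0013
top left 1341 ang [-0.09  2.17  2.22] h50 0.0195
top right 132 ang [-0.03  2.14  2.19] h50 0.0419
```

Request:
{"method": "arm_command", "body": {"series": [{"linear":[-0.19,0.46,0],"rotation":[0,0,0]},{"linear":[-0.19,0.46,0],"rotation":[0,0,0]},{"linear":[-0.19,0.46,0],"rotation":[0,0,0]},{"linear":[-0.19,0.46,0],"rotation":[0,0,0]},{"linear":[-0.19,0.46,0],"rotation":[0,0,0]},{"linear":[-0.19,0.46,0],"rotation":[0,0,0]},{"linear":[-0.19,0.46,0],"rotation":[0,0,0]},{"linear":[-0.19,0.46,0],"rotation":[0,0,0]}]}}

```text
t: 50.65
tool_pos: [0.5057, -0.1279, 0.1982]
tcp_rot: [0.0, 1.0, -0.019, 0.0]
wrist_force: [0.1, 0.5, -0.2]
grip_width: 0.0003
finger_force: 0.0
```

Request:
{"method": "arm_command", "body": {"series": [{"linear":[0,0,-0.64],"rotation":[0,0,0]},{"linear":[0,0,-0.65],"rotation":[0,0,0]},{"linear":[0,0,-0.65],"rotation":[0,0,0]},{"linear":[0,-0.3,0],"rotation":[0,0,0]},{"linear":[0,-0.3,0],"rotation":[0,0,0]},{"linear":[0,-0.3,0],"rotation":[0,0,0]},{"linear":[0,-0.3,0],"rotation":[0,0,0]},{"linear":[0,-0.3,0],"rotation":[0,0,0]}]}}

```text
t: 51.65
tool_pos: [0.5063, -0.1903, 0.1211]
tcp_rot: [0.0, 1.0, -0.02, 0.0]
wrist_force: [-0.0, -0.2, 1.4]
grip_width: -0.0003
finger_force: 0.3
```

Request:
{"method": "arm_command", "body": {"series": [{"linear":[0,-0.2,-0.04],"rotation":[0,0,0]},{"linear":[0,-0.2,-0.04],"rotation":[0,0,0]},{"linear":[0,-0.19,-0.12],"rotation":[0,0,0]},{"linear":[0,-0.19,-0.13],"rotation":[0,0,0]},{"linear":[0,-0.12,-0.18],"rotation":[0,0,0]},{"linear":[0,-0.13,-0.18],"rotation":[0,0,0]},{"linear":[0,-0.05,-0.21],"rotation":[0,0,0]},{"linear":[0,-0.05,-0.18],"rotation":[0,0,0]}]}}

```text
t: 52.65
tool_pos: [0.5063, -0.2334, 0.0802]
tcp_rot: [-0.002, 1.0, -0.02, -0.001]
wrist_force: [-16.9, 16.4, 47.5]
grip_width: -0.0
finger_force: 23.5
```

Request:
{"method": "arm_command", "body": {"series": [{"linear":[0,0,0],"rotation":[0,0,0]},{"linear":[0,0,0],"rotation":[0,0,0]},{"linear":[0,0,0],"rotation":[0,0,0]},{"linear":[0,0,0.2],"rotation":[0,0,0]},{"linear":[0,0,0.5],"rotation":[0,0,0]},{"linear":[0,0,0.8],"rotation":[0,0,0]},{"linear":[0,0,0.8],"rotation":[0,0,0]},{"linear":[0,0,0.7],"rotation":[0,0,0]}]}}

```text
t: 53.65
tool_pos: [0.5064, -0.2345, 0.1993]
tcp_rot: [0.0, 1.0, -0.019, 0.001]
wrist_force: [-0.0, 0.5, 0.3]
grip_width: 0.0002
finger_force: 0.0
```

Run:
```python
from h import *
flaps('wrist');t=flaps('top'); save(t,'t10.png')
```

```text
wrist near 3968 ang [0.02 0.06 0.12] h50 0.0022
wrist far 7241 ang [0.02 0.07 0.17] h50 0.003
wrist left 8534 ang [0.02 0.05 0.09] h50 0.0021
wrist right 18318 ang [-0.05  2.14  2.18] h50 0.0289
top near 283 ang [-0.02  0.02  0.09] h50 0.0012
top far 284 ang [0.06 0.13 0.23] h50 0.0049
top left 307 ang [-0.02  0.05  0.12] h50 0.0019
top right 465 ang [-0.09  1.99  2.14] h50 0.0183
```

Request:
{"method": "arm_command", "body": {"series": [{"linear":[-0.02,-0.56,0],"rotation":[0,0,0]},{"linear":[-0.02,-0.56,0],"rotation":[0,0,0]},{"linear":[-0.02,-0.56,0],"rotation":[0,0,0]},{"linear":[-0.02,-0.56,0],"rotation":[0,0,0]},{"linear":[-0.02,-0.56,0],"rotation":[0,0,0]},{"linear":[-0.02,-0.56,0],"rotation":[0,0,0]},{"linear":[-0.02,-0.56,0],"rotation":[0,0,0]},{"linear":[-0.02,-0.56,0],"rotation":[0,0,0]}]}}

```text
t: 54.75
tool_pos: [0.4997, -0.4149, 0.1973]
tcp_rot: [0.0, 1.0, -0.019, 0.0]
wrist_force: [0.7, -0.5, -0.6]
grip_width: 0.0
finger_force: 0.0
```

Request:
{"method": "arm_command", "body": {"series": [{"linear":[0,0,-0.62],"rotation":[0,0,0]},{"linear":[0,0,-0.62],"rotation":[0,0,0]},{"linear":[0,0,-0.62],"rotation":[0,0,0]},{"linear":[0,0.3,0],"rotation":[0,0,0]},{"linear":[0,0.3,0],"rotation":[0,0,0]},{"linear":[0,0.3,0],"rotation":[0,0,0]},{"linear":[0,0.3,0],"rotation":[0,0,0]},{"linear":[0,0.3,0],"rotation":[0,0,0]}]}}

```text
t: 55.75
tool_pos: [0.5001, -0.3526, 0.1239]
tcp_rot: [0.0, 1.0, -0.019, 0.001]
wrist_force: [0.3, 0.0, 0.9]
grip_width: 0.0
finger_force: 0.3
```

Request:
{"method": "arm_command", "body": {"series": [{"linear":[0,0.2,-0.04],"rotation":[0,0,0]},{"linear":[0,0.2,-0.04],"rotation":[0,0,0]},{"linear":[0,0.19,-0.12],"rotation":[0,0,0]},{"linear":[0,0.19,-0.13],"rotation":[0,0,0]},{"linear":[0,0.12,-0.18],"rotation":[0,0,0]},{"linear":[0,0.13,-0.18],"rotation":[0,0,0]},{"linear":[0,0.05,-0.2],"rotation":[0,0,0]},{"linear":[0,0.05,-0.16],"rotation":[0,0,0]}]}}

```text
t: 56.75
tool_pos: [0.4996, -0.3083, 0.0805]
tcp_rot: [0.0, 1.0, -0.019, -0.0]
wrist_force: [-5.2, -1.7, 28.8]
grip_width: 0.0003
finger_force: 16.2
```

Request:
{"method": "arm_command", "body": {"series": [{"linear":[0,0,0],"rotation":[0,0,0]},{"linear":[0,0,0],"rotation":[0,0,0]},{"linear":[0,0,0],"rotation":[0,0,0]},{"linear":[0,0,0.2],"rotation":[0,0,0]},{"linear":[0,0,0.5],"rotation":[0,0,0]},{"linear":[0,0,0.8],"rotation":[0,0,0]},{"linear":[0,0,0.8],"rotation":[0,0,0]},{"linear":[0,0,0.8],"rotation":[0,0,0]}]}}

```text
t: 57.75
tool_pos: [0.4998, -0.3083, 0.2076]
tcp_rot: [0.0, 1.0, -0.019, 0.001]
wrist_force: [0.5, -1.2, -1.0]
grip_width: 0.0003
finger_force: 0.0
```

Request:
{"method": "arm_command", "body": {"series": [{"linear":[-0.5,0,0.3],"rotation":[0,0,0]},{"linear":[-0.5,0,0.3],"rotation":[0,0,0]},{"linear":[-0.5,0,0.2],"rotation":[0,0,0]},{"linear":[-0.5,0,0],"rotation":[0,0,0]},{"linear":[-0.5,0,0],"rotation":[0,0,0]},{"linear":[-0.3,0,0],"rotation":[0,0,0]},{"linear":[0,0,0],"rotation":[0,0,0]},{"linear":[0,0,0],"rotation":[0,0,0]}]}}

```text
t: 58.75
tool_pos: [0.3881, -0.3083, 0.2373]
tcp_rot: [0.0, 1.0, -0.019, 0.0]
wrist_force: [0.5, 0.8, -0.1]
grip_width: -0.0002
finger_force: 0.0
```

Run:
```python
from h import *
flaps('wrist');t=flaps('top'); p=bot.snapshot('side')
cv2.imwrite('pics/f.png',np.hstack([cv2.resize(t['frame'][60:290,60:500],(440,230)).repeat(1,0),cv2.resize(p['frame'][80:310,140:440],(300,230))])[:,:,::-1])
```

```text
wrist near 5863 ang [0.07 0.11 0.2 ] h50 0.0049
wrist far 4358 ang [0.06 0.09 0.12] h50 0.0047
wrist left 8502 ang [0.02 0.04 0.08] h50 0.0019
wrist right 8568 ang [0.02 0.04 0.08] h50 0.0019
top near 910 ang [0.05 0.11 0.22] h50 0.0047
top far 899 ang [0.05 0.11 0.22] h50 0.0048
top left 1353 ang [-0.01  0.04  0.11] h50 0.0018
top right 1396 ang [-0.01  0.04  0.12] h50 0.0019
```

View pics/f.png

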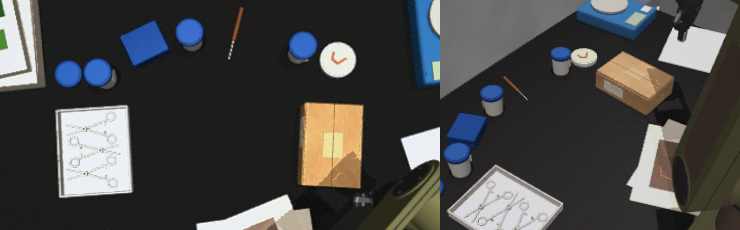

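The top and side views show the carton shut flat and three open haemostats lying flat in the tray. The cups, dish, probe and slide box have not moved.

```bash
python3 -c "
from cell import bot
print(bot.job_done())"
```

```text
the job is handed in; nothing more can be done
None
```

The job is handed in: two shut haemostats are in the closed carton with all four flaps flat, three open ones lie flat and still open in the tray, and the bystanders were left where they were.

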